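# Tighten the lock ring of a pressure cell with a pin spanner

### The job

Take the blue-handled pin spanner from its stand, feel both of its prongs down into the two holes of the brass lock ring on the pressure cell, and turn the ring clockwise until it comes up tight against its stop and the pressure plate in its middle is flush. Do not force the ring: press and turn it only gently. Then lift the spanner out, stand it back in its stand with both prongs in the holes, let go, and leave the other things on the bench where they are.

Things in the scene. Friction and masses are not known exactly. Their poses are not given: they have to be found in the camera images.
- cell: Steel pressure cell bolted to the bench: foot flange 120 mm across, barrel 88 mm across and 52 mm high, brass ports at its sides along +-y. Origin at the centre of its underside, z up. A brass lock ring lies on the barrel (see cell_top). All contact forces on cell, ring and plate added up must stay below 70 N, so stop on touch and when the ring is tight.
- cell_top (a point): Point on the cell's axis in the plane of the lock ring's face, 67 mm above the bench; axes as the cell's, not turning with the ring. The brass ring (76 mm across, 15 mm thick) turns about this axis. Its face has two round blind holes, 10 mm across and 12 mm deep, opposite each other, centres 26 mm from the axis. It drags with 0.22 N m and stays where left; 0.4 to 1 N m is tight.
- cell_mark (a point): Red mark on the barrel at the cell's -x side, 44 mm from the axis and 44 mm above the bench; axes as the cell's. The ring's angle is not measured: at the start its line of holes stands 0.55 to 1.35 rad anticlockwise (from above) of the cell's x axis. Turned clockwise by 0.8 to 1.1 rad from there it meets a hard stop (line within 0.25 rad of that axis), so turn in small steps.
- pressure_plate (a joint): Depth in m of the dark steel pressure plate (30 mm across) in the middle of the lock ring. It sinks evenly as the ring is turned clockwise, 1.8 mm per rad, from 0 to 0.5 mm at the start (2 to 1.5 mm proud of the ring's face) to 0.002 at the ring's stop (flush). It tells about the turn still to go, but not where the holes are, which differs from ring to ring.
- spanner_grip (a point): Centre of the spanner's blue handle bar (100 mm along x, 16 mm thick along y with flat sides, 22 mm high), to be grasped across its thickness from above. The spanner stands upright, about 0.25 kg; below the bar is a 14 mm stem, then a dark crossbar 66 x 16 x 12 mm with its underside 51 mm below this point. x runs along the bar and the line of the prongs; z up.
- spanner_foot (a point): Point on the spanner's axis midway between the tips of its two prongs, 69 mm below spanner_grip; same axes. The steel prongs are 7 mm across, 18 mm long with 2 mm tapered ends, at 26 mm to either side along x, and point down.
- stand_top (a point): Centre of the top face of the grey spanner stand (92 x 40 mm block on a rubber foot, top 30 mm above the bench), fixed during a run. Two round holes 12 mm across and 22 mm deep at 26 mm to either side along its x axis take the prongs; the spanner's crossbar rests on this face, so the prong tips stand 18 mm below it. z up.
- amber_bottle: Amber bottle with black cap, 48 mm across, 103 mm high, loose; origin at the centre of its underside.
- timer: White bench timer 26 x 64 x 60 mm, standing loose; origin at the centre of its underside.
- tip_box: Shut box with purple lid, 86 x 120 x 32 mm, loose; origin at the centre of its underside.
- notebook: Purple notebook 210 x 152 x 14 mm, lying loose; origin at the centre of its underside.
Not all that is in view belongs to the job. There is more than one size of the part that bears spanner_grip; the job needs the largest.

How it is judged:
By the outcome, as a careful person would: the job done as asked, in the order asked, and still so for the second after the job is handed in, with the robot touching nothing.
It also fails if it takes over 72 s, if anything falls off the work surface, if the arm or the gripper's body presses on something with over 40 N, if the wrist force passes 120 N, or if a joint passes its speed limit or range.

### The arm

A 7-joint arm with a two-finger parallel gripper is mounted at the origin on a cart in front of the work surface, level with it; the furniture and walls round the work are solid. World frame = base frame: x ahead of the robot, y to its left, z up, the work surface at z = 0. Lengths are in m, angles in rad, forces in N, time in s.
With the tool pointing down it reaches from about 0.425 to 0.875 m from the base axis. Payload 8.4 kg.
Tool frame: the origin (TCP) lies at the very end of the fingers, on their centre line; the grasp point (between the pads) lies 19 mm behind it; z points along the fingers, y is the line along which they close (so a half turn about z gives the same grasp; the last joint's range is limited). The gripper opens to 87 mm and grips with 3 to 60 N. Pads are 19 mm wide; open, the fingers measure 117 mm over their backs; the gripper's body (75 mm by 190 mm) begins 51 mm behind the grasp point.
Start: joints at [-0.099, 0.333, 0.04, 1.465, -0.013, 1.343, -0.059], TCP at [0.65, -0, 0.223] pointing down, gripper open.
Joint ranges: [-2.58, 2.58], [-0.38, 2.09], [-1.3, 1.39], [0.25, 2.4], [-1.5, 4.64], [0.08, 2.09], [-2.65, 2.65]. Speed limits (rad/s): [2.22, 2.22, 2.79, 2.79, 3.14, 3.14, 3.14].

### API

Orientations are given as a 3x3 rotation matrix whose columns are the frame's x, y, z axes.
In Python, from workcell import * gives the robot as it stands. The module is installed in compiled form; this text tells all that it offers.
- The arm moves only by the shell command python3 -m crank 'ROWS'. ROWS is JSON, a list of rows, each a list of 3 entries, a list of its own where there are three numbers: the turn, a rotation vector about the tool's x, y, z in degrees, then the shift along the tool's x, y, z in cm, then the closure in counts, from 0 (fully open) to 255 (shut). In form: [[[wx, wy, wz], [x, y, z], hand], ...]. A call has 1 to 8 rows; each row is the pose to reach, as a shift and turn from the pose commanded when the call began, along the tool's axes at that moment; what a row does not reach only later rows make up. A row lasts 1/8 s, in which the tool goes at most 62.5 mm and 10.7 degrees, less where a joint would pass 70% of its speed; a pose out of reach is approached as far as the arm can. A call with a gripper value outside its range is refused whole. The fingers move at their own pace and stop on an object; the grip force is fixed at half the most. Time passes only in rows, so rows that repeat a pose let the fingers close. It gives the time, the measured TCP pose, the force, the opening and the grip force at its end, in the units of the state.
- read_state(): the state, without advancing time (a new reading comes with each control period).
- capture(name): name is "side" or "top"; returns a dict with "color" (384x512x3 uint8, red, green, blue), "range_z" (384x512 float32, m along the optical axis (not along the pixel's ray), 0 where there is no reading), "camera_matrix" (3x3 intrinsics, pixels), "extrinsics" (4x4, takes a point from camera to world coordinates). Camera axes: x right, y up, looking along -z (the intrinsics and any distortion apply to the point x, -y, -z); pixel columns grow to the right and rows downward; lengths in m; the calibration is good to about 2 mm. A picture is of the moment at which its call begins.
- sign_off(): hands the job in; it is judged then, once.
The state is a dict: "t": time; "qpos": joint angles; "joint_velocities": joint speeds; "tau": joint torques, N m; "eef_pos": TCP position; "ee_rot": TCP orientation; "wrist_force": force on the tool from outside, world axes, zero at the start; "wrist_torque": the same for the moment, N m; "grip_width": finger opening in m; "grasp_force": force on a finger pad.
Only numpy, scipy, OpenCV 4.12 (cv2) and the standard library are available. Lean on these libraries where they do the work, as an engineer would, in place of code of your own. Each camera call takes 0.05 s, during which the arm holds its last target. There are 200 camera calls.

## Working session

There is one attempt and no reset: what is moved stays moved. The work goes in short steps, Python scripts to look and compute and a shell command to move; the robot and the scene stay as the last step left them, time stands still between calls to the robot, and variables do not carry over. Pictures are saved under pics/ and viewed, at most 10 in all, crops included, and the job is handed in when it is done.

```bash
mkdir -p pics
cat > h.py <<'E'
from workcell import *
import numpy as np, cv2
def save(c,n,box=None,s=1):
    im=c["color"]
    if box: im=im[box[1]:box[3],box[0]:box[2]]
    im=cv2.resize(im,None,fx=s,fy=s,interpolation=cv2.INTER_CUBIC)
    cv2.imwrite("pics/"+n,im[:,:,::-1])
def cloud(c):
    K=c["camera_matrix"];z=c["range_z"];h,w=z.shape
    u,v=np.meshgrid(np.arange(w),np.arange(h))
    P=np.stack([(u-K[0,2])/K[0,0]*z,-(v-K[1,2])/K[1,1]*z,-z],-1)
    E=c["extrinsics"];return P@E[:3,:3].T+E[:3,3]
def ray(c,u,v,zp):
    K=c["camera_matrix"];E=c["extrinsics"]
    d=E[:3,:3]@np.array([(u-K[0,2])/K[0,0],-(v-K[1,2])/K[1,1],-1]);o=E[:3,3]
    return o+d*(zp-o[2])/d[2]
def proj(c,p):
    K=c["camera_matrix"];E=c["extrinsics"];q=E[:3,:3].T@(np.asarray(p)-E[:3,3])
    return K[0,0]*q[0]/-q[2]+K[0,2],K[1,1]*-q[1]/-q[2]+K[1,2]
E
python3 - <<'E'
from h import *
t=capture("top");s=capture("side")
import pickle;pickle.dump((t,s),open("c0.pkl","wb"))
for c in(t,s):print(c["camera_matrix"].round(1).tolist(),c["extrinsics"].round(3).tolist())
st=read_state();print(st["eef_pos"],st["ee_rot"],st["wrist_force"],st["t"])
im=np.vstack([t["color"],s["color"]]);
save(t,"t0.png",s=1.5);save(s,"s0.png",s=1.5)
E
```

```text
[[408.2, 0.0, 263.7], [0.0, 408.2, 189.3], [0.0, 0.0, 1.0]] [[-0.028, 0.989, -0.145, 0.379], [-1.0, -0.028, -0.001, -0.055], [-0.005, 0.144, 0.989, 1.326], [0.0, 0.0, 0.0, 1.0]]
[[410.3, 0.0, 257.0], [0.0, 410.3, 194.3], [0.0, 0.0, 1.0]] [[0.995, -0.086, 0.058, 0.612], [0.103, 0.844, -0.527, -0.588], [-0.003, 0.53, 0.848, 0.923], [0.0, 0.0, 0.0, 1.0]]
[ 6.49583333e-01 -4.35896620e-06  2.21748425e-01] [[-1.41346759e-05  9.99998947e-01 -1.45143554e-03]
 [ 9.99999997e-01  1.40329101e-05 -7.01240893e-05]
 [-7.01036476e-05 -1.45143653e-03 -9.99998944e-01]] [-0.29558125  0.0431062  -0.16553127] 0.1
```

View pics/t0.png

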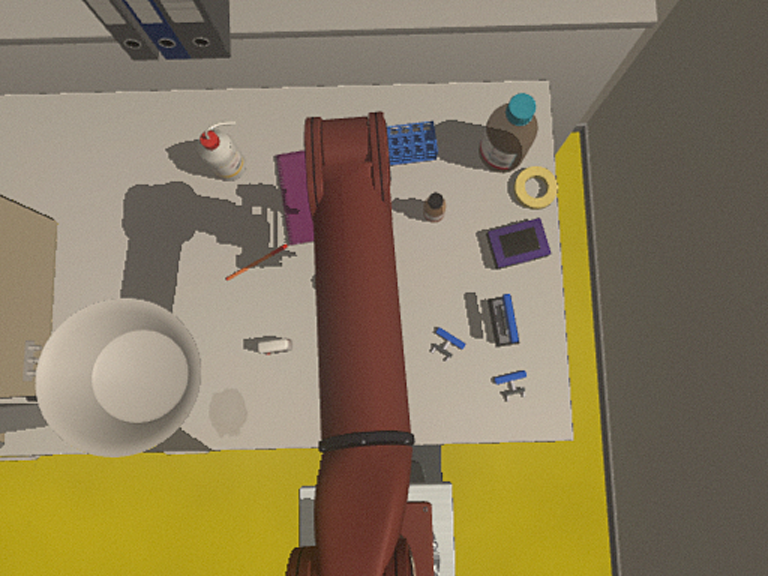

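View pics/s0.png

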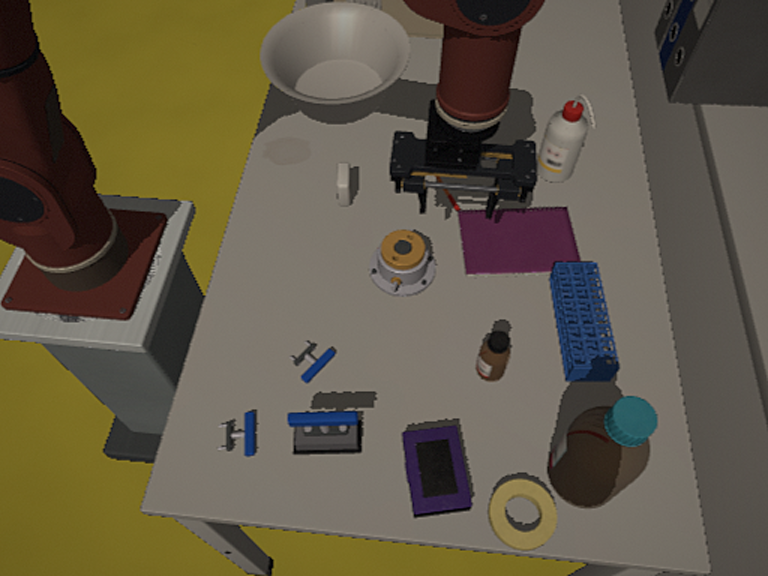

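The top view shows three blue-handled spanners, with pixels in the 1.5x image: one upright in the stand (505,320), and two lying at (448,340) and (510,380). In the side view these are (325,420), (320,363) and (250,433). The cell is at side (403,258), and the arm hides it in the top view. Next I'll measure the handle lengths and take a close crop.

Run:
```python
from h import *
import pickle;t,s=pickle.load(open("c0.pkl","rb"))
for n,c in(("top",t),("side",s)):
    P=cloud(c);hsv=cv2.cvtColor(c["color"],cv2.COLOR_RGB2HSV)
    m=cv2.inRange(hsv,(100,130,60),(125,255,255))
    k,l,st,ce=cv2.connectedComponentsWithStats(m)
    for i in range(1,k):
        if st[i,4]<60:continue
        p=P[l==i];z=np.median(p[:,2]);
        q=p[(p[:,2]>np.percentile(p[:,2],90)-.006)]
        r=cv2.minAreaRect(q[:,:2].astype(np.float32)*1000)
        print(n,ce[i].round(),st[i,4],"z",np.percentile(p[:,2],[5,50,95]).round(3),"rect",np.round(r[0]),np.round(r[1]),round(r[2],1))
# brass in side
P=cloud(s);hsv=cv2.cvtColor(s["color"],cv2.COLOR_RGB2HSV)
sub=P[150:200,240:300];m=(sub[...,2]>.060)&(sub[...,2]<.075)
q=sub[m];print("ring pts",len(q),q.mean(0),cv2.minEnclosingCircle(q[:,:2].astype(np.float32)))
save(s,"crop1.png",(245,140,300,205),6);
im=np.hstack([cv2.resize(s["color"][140:205,245:300],(330,390),interpolation=2),cv2.resize(s["color"][215:315,140:250],(429,390),interpolation=2)])
cv2.imwrite("pics/crop1.png",im[:,:,::-1])
# stand top
for n,c,b in(("top",t,(320,190,355,235)),("side",s,(185,265,250,310))):
    P=cloud(c)[b[1]:b[3],b[0]:b[2]];m=(P[...,2]>.024)&(P[...,2]<.036);q=P[m]
    print(n,"stand",len(q),q.mean(0),[np.round(a,1) for a in cv2.minAreaRect(q[:,:2].astype(np.float32)*1000)])
```

```text
top [273.  96.] 380 z [0.003 0.049 0.056] rect [ 650. -102.] [540. 105.] 1.2
top [340. 212.] 137 z [0.088 0.092 0.097] rect [ 485. -283.] [96. 13.] 7.6
top [300. 225.] 81 z [0.006 0.01  0.014] rect [ 452. -166.] [65. 13.] 56.5
top [340. 251.] 81 z [0.006 0.011 0.016] rect [ 365. -291.] [11. 65.] 12.3
side [385. 211.] 2040 z [0.003 0.047 0.053] rect [ 794. -283.] [696. 136.] 70.3
side [211. 243.] 158 z [0.005 0.011 0.013] rect [ 516. -373.] [ 57. 468.] 17.1
side [166. 289.] 190 z [0.007 0.011 0.014] rect [ 369. -296.] [15. 67.] 12.6
side [215. 279.] 415 z [0.079 0.091 0.094] rect [ 563. -416.] [ 92. 346.] 30.7
ring pts 573 [0.57514358 0.03489754 0.06666443] ((0.5741897821426392, 0.037522971630096436), 0.03920198976993561)
top stand 150 [ 0.48248904 -0.2707006   0.02981024] [array([ 483.9, -282.4]), array([91.5, 40.3]), np.float64(7.4)]
side stand 352 [ 0.48914667 -0.29789248  0.02993405] [array([ 488.2, -293.7]), array([90.3, 28.8]), np.float64(7.8)]
```

View pics/crop1.png

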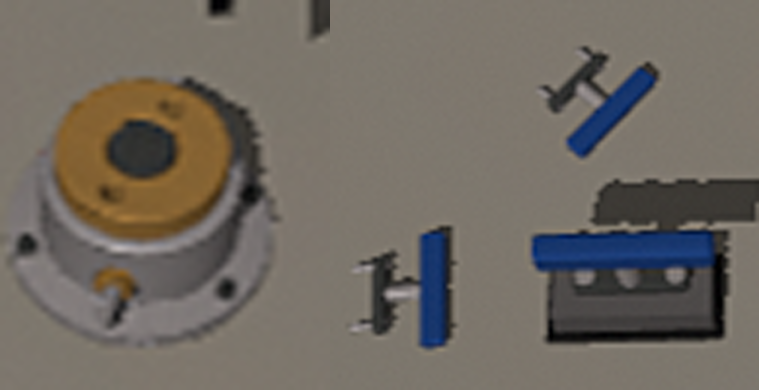

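The choice is clear: the upright spanner has a 100 mm bar and is about 92 mm high at its top, while the two lying ones have 65 mm bars. The ring holes show in the side view at about (273,157) and (263,172). I'll move above the spanner, then look at the cell from the top.

```bash
python3 -m crank '[[[0,0,82],[-28.3,-16.5,7],0],[[0,0,82],[-28.3,-16.5,7],0],[[0,0,82],[-28.3,-16.5,7],0],[[0,0,82],[-28.3,-16.5,7],0],[[0,0,82],[-28.3,-16.5,7],0],[[0,0,82],[-28.3,-16.5,7],0],[[0,0,82],[-28.3,-16.5,7],0],[[0,0,82],[-28.3,-16.5,7],0]]'; python3 -m crank '[[[0,0,0],[0,0,0],0],[[0,0,0],[0,0,0],0]]'
python3 - <<'E'
from h import *
import pickle
t=capture("top");s=capture("side");pickle.dump((t,s),open("c1.pkl","wb"))
st=read_state();R=st["ee_rot"];print(st["eef_pos"].round(4),R.round(3).tolist(),st["qpos"].round(2),st["t"],st["wrist_force"],"yawY",np.degrees(np.arctan2(R[1,1],R[0,1])))
u,v=map(int,proj(t,(.575,.035,.067)));print(u,v)
a=cv2.resize(t["color"][v-30:v+30,u-30:u+30],(396,396),interpolation=2);b=cv2.resize(s["color"][200:320,140:260],(396,396),interpolation=2)
cv2.imwrite("pics/c2.png",np.hstack([a,b])[:,:,::-1])
E
```

```text
t: 1.1
eef_pos: [0.4844, -0.2833, 0.1521]
ee_rot: [[0.991, 0.133, -0.001], [0.133, -0.991, 0.0], [-0.001, -0.0, -1.0]]
wrist_force: [0.6, 0.4, 0.3]
grip_width: 0.087
grasp_force: 0.0
t: 1.35
eef_pos: [0.4849, -0.2828, 0.1524]
ee_rot: [[0.99, 0.142, -0.0], [0.142, -0.99, 0.0], [-0.0, -0.0, -1.0]]
wrist_force: [0.0, -0.3, 0.0]
grip_width: 0.0869
grasp_force: 0.0
[ 0.485  -0.2829  0.1525] [[0.99, 0.141, -0.0], [0.141, -0.99, 0.0], [-0.0, -0.0, -1.0]] [ 0.13  0.21  0.37  1.79 -0.08  1.16 -0.91] 1.45 [-0.63446771  0.53529794 -0.18814227] yawY -81.88859295376963
235 186
```

View pics/c2.png

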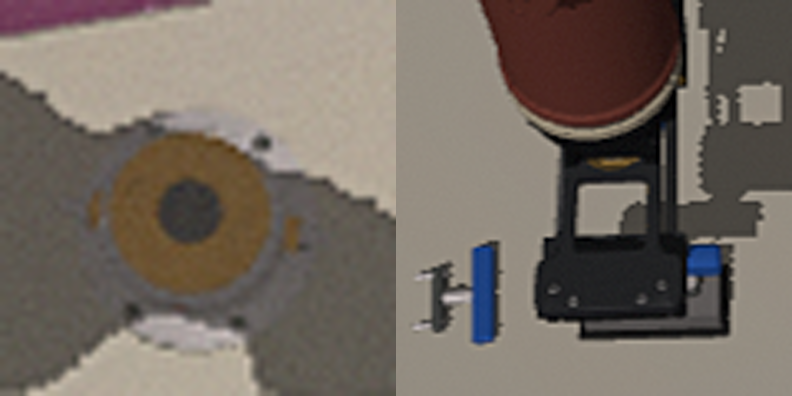

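The gripper is over the bar, with its yaw matching the bar within 0.5°. The cell shows from the top at crop centre (190,212), in shadow, with its holes barely visible. I'll refine the bar centre, cell axis and hole line numerically.

Run:
```python
from h import *
import pickle
t0,s0=pickle.load(open("c0.pkl","rb"));t1,s1=pickle.load(open("c1.pkl","rb"))
for n,c in(("top",t0),("side",s0)):
    P=cloud(c);m=(P[...,2]>.084)&(P[...,2]<.099)&(abs(P[...,0]-.485)<.07)&(abs(P[...,1]+.283)<.04)
    q=P[m];q=q[q[:,2]>.088];print(n,"bar",len(q),[np.round(a,1) for a in cv2.minAreaRect(q[:,:2].astype(np.float32)*1000)],np.median(q[:,2]))
C={}
for n,c in(("top1",t1),("side0",s0),("side1",s1)):
    P=cloud(c);hsv=cv2.cvtColor(c["color"],cv2.COLOR_RGB2HSV)
    m=((hsv[...,0]>10)&(hsv[...,0]<30)&(hsv[...,1]>110)&(abs(P[...,0]-.575)<.06)&(abs(P[...,1]-.035)<.06)&(abs(P[...,2]-.067)<.006)).astype(np.uint8)
    cs,_=cv2.findContours(m,0,1);k=max(cs,key=cv2.contourArea)
    w=np.array([ray(c,*p[0],.067)[:2] for p in k])*1000
    e=cv2.fitEllipse(w.astype(np.float32));print(n,"ring",np.round(e[0],1),np.round(e[1],1))
    ctr=np.array(e[0])
    # rectified brightness on face plane, annulus 20..32: profile by angle
    g=c["color"].astype(np.float32).sum(2)
    an=np.radians(np.arange(-180,180,5));pr=[]
    for a in an:
        v=[]
        for r in(23,25,27,29):
            u=proj(c,np.array([ctr[0]+r*np.cos(a),ctr[1]+r*np.sin(a),67])/1000)
            v.append(cv2.getRectSubPix(g,(1,1),u)[0,0])
        pr.append(np.mean(v))
    pr=np.array(pr);d=pr-cv2.blur(np.tile(pr,3)[None],(17,1))[0][72:144]
    i=np.argsort(d)[:10];print("  dark deg",sorted(zip(np.degrees(an[i]).round(),d[i].round())))
```

```text
top bar 159 [array([ 483.4, -282.3]), array([98.6, 16.1]), np.float64(7.0)] 0.09165271524187513
side bar 325 [array([ 488.2, -287.2]), array([98.2, 17. ]), np.float64(6.9)] 0.0916423554351945
top1 ring [570.5  41.1] [70.9 72.5]
  dark deg [(np.float64(-140.0), np.float32(-6.0)), (np.float64(-100.0), np.float32(-6.0)), (np.float64(-90.0), np.float32(-6.0)), (np.float64(-15.0), np.float32(-6.0)), (np.float64(-10.0), np.float32(-7.0)), (np.float64(55.0), np.float32(-7.0)), (np.float64(60.0), np.float32(-5.0)), (np.float64(85.0), np.float32(-5.0)), (np.float64(130.0), np.float32(-5.0)), (np.float64(135.0), np.float32(-5.0))]
side0 ring [574.6  35.5] [72.5 75.9]
  dark deg [(np.float64(-130.0), np.float32(-21.0)), (np.float64(-125.0), np.float32(-62.0)), (np.float64(-120.0), np.float32(-69.0)), (np.float64(-115.0), np.float32(-45.0)), (np.float64(-110.0), np.float32(-24.0)), (np.float64(60.0), np.float32(-28.0)), (np.float64(65.0), np.float32(-33.0)), (np.float64(70.0), np.float32(-32.0)), (np.float64(75.0), np.float32(-50.0)), (np.float64(80.0), np.float32(-28.0))]
side1 ring [574.4  35.1] [71.6 76.5]
  dark deg [(np.float64(-130.0), np.float32(-4.0)), (np.float64(-125.0), np.float32(-8.0)), (np.float64(-120.0), np.float32(-7.0)), (np.float64(-115.0), np.float32(-6.0)), (np.float64(-110.0), np.float32(-3.0)), (np.float64(65.0), np.float32(-5.0)), (np.float64(70.0), np.float32(-6.0)), (np.float64(75.0), np.float32(-6.0)), (np.float64(80.0), np.float32(-3.0)), (np.float64(155.0), np.float32(-3.0))]
```

Run:
```python
from h import *
import pickle
t0,s0=pickle.load(open("c0.pkl","rb"));t1,s1=pickle.load(open("c1.pkl","rb"))
# rectify face plane 1px=0.25mm about side centre
for n,c,ctr in(("s0",s0,(574.5,35.5)),("t1",t1,(570.5,41.1))):
    src=[];dst=[]
    for x in(-45,45):
        for y in(-45,45):
            src.append(proj(c,np.array([ctr[0]+x,ctr[1]+y,67])/1000));dst.append((180+4*x,180-4*y))
    H=cv2.getPerspectiveTransform(np.float32(src),np.float32(dst))
    w=cv2.warpPerspective(c["color"],H,(360,360),flags=cv2.INTER_CUBIC)
    g=cv2.GaussianBlur(w.astype(np.float32).sum(2),(0,0),6)
    yy,xx=np.mgrid[:360,:360];r=np.hypot(xx-180,yy-180)/4
    bg=cv2.GaussianBlur(w.astype(np.float32).sum(2),(0,0),30)
    # plate and holes: dark blobs
    an=(r>17)&(r<34)
    th=np.median(g[an]);d=np.where(an,np.clip(th-g-0.35*(th-g[an].min()),0,None),0)
    k,l,st,ce=cv2.connectedComponentsWithStats((d>0).astype(np.uint8))
    for i in range(1,k):
        if st[i,4]>80:
            ww=d*(l==i);cx,cy=(ww*xx).sum()/ww.sum(),(ww*yy).sum()/ww.sum()
            print(n,"blob",round(ctr[0]+(cx-180)/4,1),round(ctr[1]-(cy-180)/4,1),st[i,4],round(ww.sum()))
    cv2.imwrite("pics/rect_%s.png"%n,cv2.convertScaleAbs(w,alpha=1.4 if n=="s0" else 2.2)[:,:,::-1])
a=cv2.imread("pics/rect_s0.png");b=cv2.imread("pics/rect_t1.png");cv2.imwrite("pics/rect.png",np.hstack([a,b]))
```

```text
s0 blob 582.3 60.4 770 9791
s0 blob 564.4 47.3 661 14989
s0 blob 560.9 12.4 1150 36151
t1 blob 583.3 68.6 679 2755
t1 blob 584.1 48.3 576 3531
t1 blob 600.4 28.1 820 4629
t1 blob 582.5 28.9 98 265
```

View pics/rect.png

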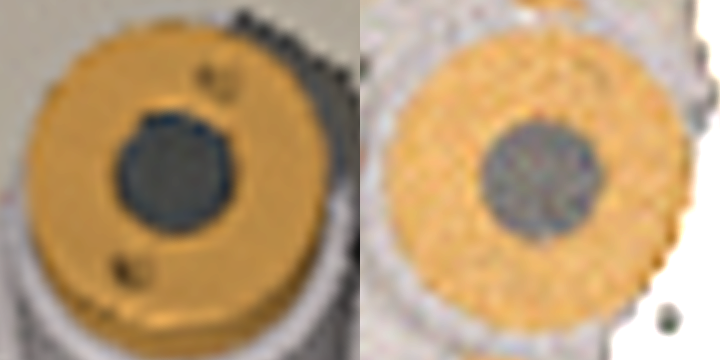

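The rectified face shows the holes at (217,82) and (132,268) in the side view, 51 mm apart, so the hole line is at about 65.5°. There is a faint matching hole in the top view. Both cameras agree on the bar-to-ring offset, about (86, 323.6) mm, though their absolute positions differ by about 5 mm, so I'll work from relative offsets. Now the grasp.

```bash
python3 -m crank '[[[0,0,1],[0.1,0.2,3],0],[[0,0,1],[0.1,0.2,6],0],[[0,0,1],[0.1,0.2,8],0],[[0,0,1],[0.1,0.2,9],0],[[0,0,1],[0.1,0.2,9],0]]' && python3 -m crank '[[[0,0,0],[0,0,0],150],[[0,0,0],[0,0,0],255],[[0,0,0],[0,0,0],255],[[0,0,0],[0,0,0],255],[[0,0,0],[0,0,0],255],[[0,0,0],[0,0,0],255]]'
```

```text
t: 2.08
eef_pos: [0.486, -0.2847, 0.0623]
ee_rot: [[0.992, 0.122, -0.001], [0.122, -0.992, 0.0], [-0.001, -0.0, -1.0]]
wrist_force: [-1.0, -0.1, -0.2]
grip_width: 0.0872
grasp_force: 0.0
t: 2.82
eef_pos: [0.4862, -0.2848, 0.0626]
ee_rot: [[0.993, 0.122, -0.0], [0.122, -0.993, 0.0], [-0.0, -0.0, -1.0]]
wrist_force: [-0.0, -0.6, 0.6]
grip_width: 0.0348
grasp_force: 0.0
```

```bash
python3 -m crank '[[[0,0,0],[0,0,0],255],[[0,0,0],[0,0,0],255],[[0,0,0],[0,0,0],255],[[0,0,0],[0,0,0],255],[[0,0,0],[0,0,0],255]]'; python3 -c "
from workcell import *
s=read_state();print(s['wrist_force'],s['wrist_torque'])"
```

```text
t: 3.45
eef_pos: [0.4862, -0.2848, 0.0625]
ee_rot: [[0.993, 0.122, -0.0], [0.122, -0.993, 0.0], [-0.0, -0.0, -1.0]]
wrist_force: [0.2, 0.9, -0.8]
grip_width: 0.0156
grasp_force: 30.0
[ 0.21691845  0.924304   -0.81170229] [ 0.0753994   0.06731767 -0.03308516]
```

```bash
python3 -m crank '[[[0,0,0],[0,0,-2],255],[[0,0,0],[0,0,-5],255],[[0,0,0],[0,0,-9],255],[[0,0,-30],[6,-15,-9],255],[[0,0,-58],[12.5,-31.1,-9],255],[[0,0,-58],[12.5,-31.1,-9],255],[[0,0,-58],[12.5,-31.1,-9],255],[[0,0,-58],[12.5,-31.1,-9],255]]'; python3 -m crank '[[[0,0,-3],[0,0,0],255],[[0,0,0],[0,0,0],255]]'
python3 -c "
from workcell import *
s=read_state();print(s['eef_pos'],s['ee_rot'],s['wrist_force'],s['wrist_torque'])"
```

```text
t: 4.45
eef_pos: [0.5665, 0.019, 0.1523]
ee_rot: [[0.484, 0.875, -0.0], [0.875, -0.484, -0.0], [-0.0, -0.0, -1.0]]
wrist_force: [0.9, -0.2, -2.7]
grip_width: 0.0157
grasp_force: 30.0
t: 4.7
eef_pos: [0.5662, 0.0181, 0.1518]
ee_rot: [[0.488, 0.873, -0.001], [0.873, -0.488, -0.0], [-0.001, -0.001, -1.0]]
wrist_force: [0.4, -0.1, -2.7]
grip_width: 0.016
grasp_force: 30.0
[0.566151   0.0180587  0.15183632] [[ 4.87655255e-01  8.73035084e-01 -1.44751494e-03]
 [ 8.73035783e-01 -4.87656080e-01 -2.62253458e-04]
 [-9.34845932e-04 -1.13584306e-03 -9.99998918e-01]] [ 0.36454533 -0.06371442 -2.65529923] [-0.06138814  0.06298108 -0.0346785 ]
```

```bash
python3 -m crank '[[[0,0,-4.7],[2.1,-0.5,0],255],[[0,0,-4.7],[2.1,-0.5,0],255],[[0,0,-4.7],[2.1,-0.5,0],255]]'
python3 - <<'E'
from h import *
import pickle
t=capture("top");s=capture("side");pickle.dump((t,s),open("c2.pkl","wb"))
st=read_state();R=st["ee_rot"];p=st["eef_pos"];print(p,np.degrees(np.arctan2(R[1,0],R[0,0])),st["qpos"].round(2))
P=cloud(s);hsv=cv2.cvtColor(s["color"],cv2.COLOR_RGB2HSV)
m=cv2.inRange(hsv,(100,130,40),(125,255,255))>0
zb=p[2]+.019
m&=(abs(P[...,0]-.572)<.08)&(abs(P[...,1]-.039)<.08)&(P[...,2]>zb-.02)
q=P[m];print(len(q),np.percentile(q[:,2],[5,50,95]))
q=q[q[:,2]>zb+.006];print(len(q),cv2.minAreaRect(q[:,:2].astype(np.float32)*1000))
u,v=map(int,proj(s,(.572,.036,.1)));print(u,v)
save(s,"c3.png",(u-40,v-50,u+40,v+40),6)
E
```

```text
t: 5.08
eef_pos: [0.5721, 0.0373, 0.1521]
ee_rot: [[0.417, 0.909, -0.001], [0.909, -0.417, -0.001], [-0.001, -0.001, -1.0]]
wrist_force: [0.7, -0.4, -3.0]
grip_width: 0.0155
grasp_force: 30.0
[0.57224814 0.03698386 0.15235415] 65.31721127866365 [-0.19  0.23  0.05  1.75 -0.01  1.17 -0.56]
159 [0.16708359 0.18011477 0.1830326 ]
113 ((567.3110961914062, 8.367223739624023), (48.38650894165039, 21.664552688598633), 68.99008178710938)
267 156
```

View pics/c3.png

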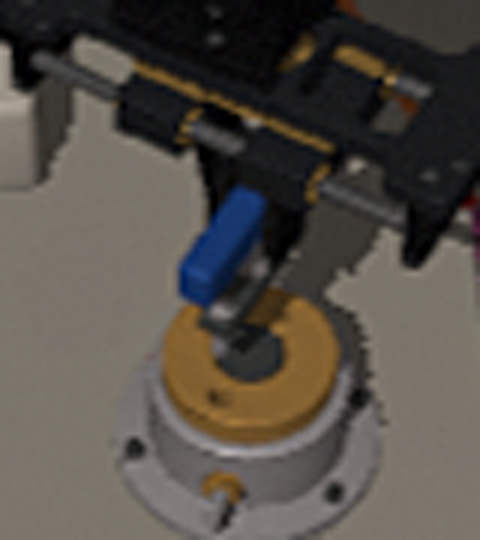

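The side crop shows the spanner held level above the ring, near prong at crop (222,345), ring hole at (218,398). The visible bar end measures 50.8 mm from the TCP, so the grip is centred. I'll align and come down to just above the face, then feel.

```bash
python3 -m crank '[[[0,0,0],[0.16,-0.08,1.5],255],[[0,0,0],[0.16,-0.08,3],255],[[0,0,0],[0.16,-0.08,3.2],255],[[0,0,0],[0.16,-0.08,3.2],255]]'
python3 -m crank '[[[0,0,0],[0,0,0.1],255],[[0,0,0],[0,0,0.15],255],[[0,0,0],[0,0,0.15],255]]'
python3 -m crank '[[[0,0,0],[0,0,0.1],255],[[0,0,0],[0,0,0.1],255]]'
python3 - <<'E'
from h import *
s=capture("side");import pickle;pickle.dump(s,open("c3.pkl","wb"))
save(s,"c4.png",(235,125,305,205),7)
E
```

```text
t: 5.68
eef_pos: [0.5723, 0.0396, 0.1202]
ee_rot: [[0.416, 0.909, -0.001], [0.909, -0.416, -0.0], [-0.0, -0.001, -1.0]]
wrist_force: [1.4, -0.7, -2.8]
grip_width: 0.0158
grasp_force: 30.0
t: 6.05
eef_pos: [0.5725, 0.0397, 0.1192]
ee_rot: [[0.416, 0.909, 0.0], [0.909, -0.416, 0.0], [0.0, 0.0, -1.0]]
wrist_force: [-0.5, 0.2, -3.5]
grip_width: 0.0159
grasp_force: 30.0
t: 6.3
eef_pos: [0.5724, 0.0397, 0.118]
ee_rot: [[0.416, 0.909, -0.0], [0.909, -0.416, -0.0], [-0.0, -0.0, -1.0]]
wrist_force: [0.1, 0.4, -3.7]
grip_width: 0.0155
grasp_force: 30.0
```

View pics/c4.png

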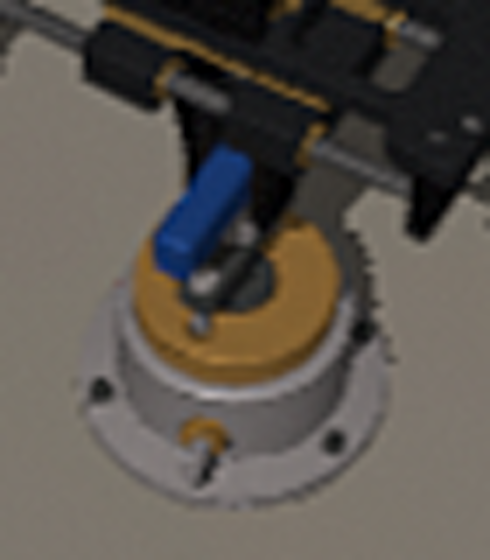

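The near prong tip is at crop (200,330), which is image (263.6,172.1). That matches the hole seen before at (263.3,171.7). Feeling down now.

```bash
for i in 1 2; do python3 -m crank '[[[0,0,0],[0,0,0.1],255],[[0,0,0],[0,0,0.1],255]]' | egrep 'pos|force'; done
```

```text
eef_pos: [0.5723, 0.0397, 0.117]
wrist_force: [-0.3, 0.9, -2.7]
grasp_force: 30.0
eef_pos: [0.5724, 0.0397, 0.1159]
wrist_force: [0.2, 0.1, -2.6]
grasp_force: 30.0
```

```bash
for i in 1 2 3; do python3 -m crank '[[[0,0,0],[0,0,0.1],255],[[0,0,0],[0,0,0.1],255]]' | egrep 'pos|wrist|width'; done
```

```text
eef_pos: [0.5723, 0.0397, 0.1149]
wrist_force: [-0.7, 0.4, -3.0]
grip_width: 0.0156
eef_pos: [0.5723, 0.0397, 0.1139]
wrist_force: [0.4, 0.9, -3.4]
grip_width: 0.0158
eef_pos: [0.5724, 0.0397, 0.1129]
wrist_force: [-0.4, 0.8, -2.7]
grip_width: 0.0155
```

```bash
for i in 1 2; do python3 -m crank '[[[0,0,0],[0,0,0.1],255],[[0,0,0],[0,0,0.2],255],[[0,0,0],[0,0,0.2],255]]' | egrep 'pos|wrist|width'; done;  python3 -m crank '[[[0,0,3],[0,0,0],255],[[0,0,6],[0,0,0],255],[[0,0,6],[0,0,0],255]]';python3 -c "
from workcell import *
s=read_state();print(s['wrist_torque'])"
```

```text
eef_pos: [0.5724, 0.0397, 0.1109]
wrist_force: [0.6, 1.1, -2.9]
grip_width: 0.0156
eef_pos: [0.5723, 0.0397, 0.1089]
wrist_force: [0.4, -0.2, -3.2]
grip_width: 0.0156
t: 8.72
eef_pos: [0.5721, 0.04, 0.1089]
ee_rot: [[0.508, 0.861, -0.001], [0.861, -0.508, 0.0], [-0.0, -0.001, -1.0]]
wrist_force: [-2.8, 1.8, -3.0]
grip_width: 0.0157
grasp_force: 30.0
[0.24446913 0.4813556  0.11233621]
```

```bash
cat > st.py <<'E'
from workcell import *
import numpy as np
s=read_state();R=s['ee_rot'];f=s['wrist_force']
print(round(s['t'],2),s['eef_pos'].round(4),'yaw',round(np.degrees(np.arctan2(R[1,0],R[0,0])),1),'tool f',(R.T@f).round(1),'Tz',s['wrist_torque'].round(2),'w',round(float(s['grip_width']),4))
E
python3 -m crank '[[[0,0,0],[0,-0.05,0],255],[[0,0,2],[0,-0.05,0],255],[[0,0,2],[0,-0.05,0],255]]'>/dev/null;python3 st.py; python3 -m crank '[[[0,0,3],[0,0,0],255],[[0,0,4],[0,0,0],255],[[0,0,4],[0,0,0],255]]'>/dev/null;python3 st.py
```

```text
9.1 [0.5719 0.04   0.109 ] yaw 57.4 tool f [ 1.1 -1.2  3.7] Tz [0.31 0.34 0.14] w 0.0162
9.47 [0.5719 0.04   0.109 ] yaw 53.5 tool f [ 0.7 -0.6  3.1] Tz [0.23 0.29 0.21] w 0.0158
```

```bash
for i in 1 2 3 4 5; do python3 -m crank '[[[0,0,2],[0,0,0],255],[[0,0,4],[0,0,0],255],[[0,0,4],[0,0,0],255]]'>/dev/null;python3 st.py; done
```

```text
9.85 [0.5719 0.04   0.109 ] yaw 49.4 tool f [-0.2 -2.   4.1] Tz [0.2  0.4  0.11] w 0.0159
10.22 [0.572 0.04  0.109] yaw 45.4 tool f [ 0.8 -1.1  5.1] Tz [0.3  0.35 0.09] w 0.0156
10.6 [0.572  0.04   0.1091] yaw 41.4 tool f [ 0.1 -0.8  4.1] Tz [0.37 0.44 0.09] w 0.016
10.97 [0.572  0.04   0.1091] yaw 37.4 tool f [-0.9 -2.6  2.9] Tz [0.39 0.46 0.1 ] w 0.0158
11.35 [0.572  0.04   0.1091] yaw 33.4 tool f [ 0.3 -2.9  3.6] Tz [0.43 0.44 0.1 ] w 0.0157
```

```bash
for i in 1 2 3; do python3 -m crank '[[[0,0,2],[0,-0.03,0],255],[[0,0,4],[0,-0.03,0],255],[[0,0,4],[0,-0.03,0],255]]'>/dev/null;python3 st.py; done
```

```text
11.72 [0.5719 0.0401 0.1091] yaw 29.4 tool f [ 0.9 -1.6  3.9] Tz [0.21 0.3  0.08] w 0.0156
12.1 [0.5718 0.0402 0.1091] yaw 25.4 tool f [-0.1  1.   3.7] Tz [-0.11  0.07  0.09] w 0.0154
12.47 [0.5717 0.0405 0.1091] yaw 21.4 tool f [-0.3  2.7  3.9] Tz [-0.46 -0.13  0.11] w 0.0157
```

```bash
python3 -m crank '[[[0,0,1],[0,0.04,0],255],[[0,0,2],[0,0.04,0],255],[[0,0,2],[0,0.04,0],255]]'>/dev/null;python3 st.py; for i in 1 2 3; do python3 -m crank '[[[0,0,1],[0,0,0],255],[[0,0,2],[0,0,0],255],[[0,0,2],[0,0,0],255]]'>/dev/null;python3 st.py; done
```

```text
12.85 [0.5717 0.0404 0.1091] yaw 19.4 tool f [-0.8  1.2  3. ] Tz [-0.36 -0.09  0.22] w 0.0156
13.22 [0.5717 0.0404 0.1091] yaw 17.4 tool f [0.1 0.6 3.5] Tz [-0.33 -0.02  0.17] w 0.0155
13.6 [0.5717 0.0404 0.1091] yaw 15.4 tool f [0.3 1.2 2.9] Tz [-0.38 -0.05  0.14] w 0.0155
13.97 [0.5717 0.0403 0.1091] yaw 13.4 tool f [0.  1.5 3.1] Tz [-0.36 -0.03  0.15] w 0.0161
```

```bash
for i in 1 2 3; do python3 -m crank '[[[0,0,1],[0,0,0],255],[[0,0,2],[0,0,0],255],[[0,0,2],[0,0,0],255]]'>/dev/null;python3 st.py; done
```

```text
14.35 [0.5717 0.0404 0.1091] yaw 11.4 tool f [0.4 0.8 2.4] Tz [-0.42 -0.05  0.15] w 0.016
14.72 [0.5717 0.0404 0.1091] yaw 9.4 tool f [-0.5  1.1  1.9] Tz [-0.4  -0.01  0.15] w 0.0159
15.1 [0.5717 0.0403 0.1091] yaw 7.4 tool f [0.3 1.7 2.6] Tz [-0.38 -0.06  0.17] w 0.0158
```

```bash
for i in 1 2 3; do python3 -m crank '[[[0,0,1],[0,0,0],255],[[0,0,2],[0,0,0],255],[[0,0,2],[0,0,0],255]]'>/dev/null;python3 st.py; done
```

```text
15.47 [0.5717 0.0403 0.1091] yaw 5.4 tool f [0.3 1.9 1.5] Tz [-0.42  0.02  0.18] w 0.0157
15.85 [0.5717 0.0404 0.109 ] yaw 3.4 tool f [0.6 1.2 2. ] Tz [-0.4   0.05  0.19] w 0.0158
16.23 [0.5717 0.0404 0.109 ] yaw 1.4 tool f [0.9 2.1 1.9] Tz [-0.41  0.03  0.19] w 0.0157
```

```bash
for i in 1 2 3; do python3 -m crank '[[[0,0,1],[0,0,0],255],[[0,0,1.5],[0,0,0],255],[[0,0,1.5],[0,0,0],255]]'>/dev/null;python3 st.py; done
```

```text
16.6 [0.5717 0.0404 0.1091] yaw -0.1 tool f [-0.9  1.   2.1] Tz [-0.46  0.05  0.18] w 0.0155
16.98 [0.5716 0.0404 0.109 ] yaw -1.6 tool f [0.6 1.3 1.5] Tz [-0.47  0.13  0.42] w 0.0158
17.35 [0.5716 0.0405 0.109 ] yaw -3.1 tool f [-1.6  1.5  1.8] Tz [-0.37  0.22  0.81] w 0.0158
```

Torque rose to 0.81 N·m, so the ring is tight against its stop. I'll back off into the play and lift out.

```bash
python3 -m crank '[[[0,0,-2],[0,0,0],255],[[0,0,-4.5],[0,0,0],255],[[0,0,-4.5],[0,0,0],255]]'>/dev/null;python3 st.py; python3 -m crank '[[[0,0,0],[0,0,-0.5],255],[[0,0,0],[0,0,-1.5],255],[[0,0,0],[0,0,-4.5],255],[[0,0,0],[0,0,-4.5],255]]'>/dev/null;python3 st.py
```

```text
17.73 [0.5716 0.0406 0.1089] yaw 1.4 tool f [-0.1 -0.   3. ] Tz [0.04 0.08 0.03] w 0.0153
18.23 [0.5735 0.0406 0.157 ] yaw 1.4 tool f [-0.  -0.3  2.6] Tz [ 0.07  0.12 -0.01] w 0.0151
```

```bash
python3 -m crank '[[[0,0,-2],[-2,6,0],255],[[0,0,-5.6],[-9.3,32.3,0],255],[[0,0,-5.6],[-9.3,32.3,0],255],[[0,0,-5.6],[-9.3,32.3,0],255],[[0,0,-5.6],[-9.3,32.3,0],255],[[0,0,-5.6],[-9.3,32.3,0],255],[[0,0,-5.6],[-9.3,32.3,0],255],[[0,0,-5.6],[-9.3,32.3,0],255]]'>/dev/null;python3 st.py
python3 - <<'E'
from h import *
import pickle
t=capture("top");s=capture("side");pickle.dump((t,s),open("c4.pkl","wb"))
a=cv2.resize(s["color"][140:205,245:300],(330,390),interpolation=2);b=cv2.resize(s["color"][205:315,140:250],(390,390),interpolation=2)
cv2.imwrite("pics/c5.png",np.hstack([a,b])[:,:,::-1])
P=cloud(s)
d=np.hypot(P[...,0]-.573,P[...,1]-.0365);z=P[...,2]
print("plate z",np.median(z[d<.011]),"ring z",np.median(z[(d>.019)&(d<.034)&(z>.06)]))
c0=pickle.load(open("c0.pkl","rb"))[1];z=cloud(c0)[...,2];print("before",np.median(z[d<.011]),np.median(z[(d>.019)&(d<.034)&(z>.06)]))
E
```

```text
19.23 [ 0.4869 -0.2837  0.1536] yaw 7.1 tool f [ 0.3 -0.4  3. ] Tz [0.11 0.05 0.02] w 0.0155
plate z 0.06601126836034749 ring z 0.06646575174836117
before 0.06827439063750895 0.06682486975465501
```

View pics/c5.png

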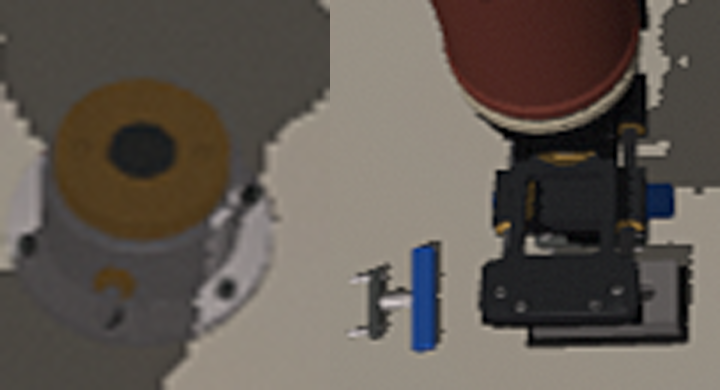

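The ring's holes now lie along the cell's x axis, at crop (85,145) and (203,147). The plate is level with the ring face: 66.0 against 66.5 mm, and 68.3 before. The spanner is over the stand.

```bash
python3 -m crank '[[[0,0,0],[0,0,3],255],[[0,0,0],[0,0,6],255],[[0,0,0],[0,0,6.4],255],[[0,0,0],[0,0,6.4],255],[[0,0,0],[0,0,6.4],255]]'>/dev/null;python3 st.py
```

```text
19.95 [ 0.4876 -0.2851  0.0914] yaw 7.0 tool f [-0.2  0.3  2.7] Tz [0.06 0.12 0.01] w 0.0157
```

```bash
python3 -m crank '[[[0,0,0],[-0.14,0.02,0.5],255],[[0,0,0],[-0.14,0.02,0.9],255],[[0,0,0],[-0.14,0.02,0.9],255]]'>/dev/null;python3 st.py; for i in 1 2 3; do python3 -m crank '[[[0,0,0],[0,0,0.1],255],[[0,0,0],[0,0,0.15],255]]'>/dev/null;python3 st.py; done
```

```text
20.32 [ 0.485  -0.2851  0.0807] yaw 7.0 tool f [-0.3 -0.4  2.7] Tz [ 0.02  0.13 -0.02] w 0.0157
20.57 [ 0.4854 -0.2852  0.0795] yaw 7.0 tool f [0.3 0.8 3.5] Tz [0.02 0.09 0.01] w 0.0156
20.82 [ 0.4853 -0.2852  0.078 ] yaw 7.0 tool f [0.5 0.7 2.8] Tz [ 0.02  0.14 -0.03] w 0.0158
21.07 [ 0.4853 -0.2852  0.0765] yaw 7.0 tool f [0.4 0.2 2.6] Tz [ 0.08  0.09 -0.01] w 0.0161
```

```bash
python3 -m crank '[[[0,0,0],[0.08,-0.02,0.3],255],[[0,0,0],[0.08,-0.02,0.6],255],[[0,0,0],[0.08,-0.02,0.9],255],[[0,0,0],[0.08,-0.02,0.9],255]]'>/dev/null;python3 st.py; for i in 1 2 3 4 5; do python3 -m crank '[[[0,0,0],[0,0,0.1],255],[[0,0,0],[0,0,0.1],255]]'>/dev/null;python3 st.py; done
```

```text
21.57 [ 0.4858 -0.2848  0.0672] yaw 7.0 tool f [ 1.  -0.4  3.1] Tz [-0.    0.06  0.01] w 0.0157
21.82 [ 0.4861 -0.2849  0.0666] yaw 7.0 tool f [-0.3  0.2  3.8] Tz [-0.    0.11 -0.03] w 0.0158
22.07 [ 0.486  -0.2849  0.0655] yaw 7.0 tool f [-0.3 -0.1  2.6] Tz [ 0.02  0.11 -0.02] w 0.0156
22.32 [ 0.486  -0.2849  0.0645] yaw 7.0 tool f [-0.1  0.1  3. ] Tz [0.02 0.13 0.  ] w 0.0159
22.57 [ 0.486  -0.2849  0.0635] yaw 7.0 tool f [ 0.9 -0.   3.2] Tz [0.   0.14 0.03] w 0.0157
22.82 [ 0.4861 -0.2849  0.0626] yaw 7.0 tool f [0.5 0.2 2.3] Tz [0.   0.06 0.01] w 0.0155
```

```bash
for i in 1 2; do python3 -m crank '[[[0,0,0],[0,0,0.03],255],[[0,0,0],[0,0,0.05],255]]'>/dev/null;python3 st.py; done
```

```text
23.07 [ 0.4862 -0.285   0.0625] yaw 7.0 tool f [-2.8 -1.6 -5.6] Tz [ 0.41  0.71 -0.01] w 0.0155
23.32 [ 0.4862 -0.285   0.0624] yaw 7.0 tool f [ -4.2  -2.3 -11.2] Tz [ 0.65  1.18 -0.01] w 0.0156
```

Seated. Next: ease off the press, open, go straight up, and check.

```bash
python3 -m crank '[[[0,0,0],[0,0,-0.07],255],[[0,0,0],[0,0,-0.07],255]]'>/dev/null;python3 st.py; python3 -m crank '[[[0,0,0],[0,0,0],150],[[0,0,0],[0,0,0],0],[[0,0,0],[0,0,0],0],[[0,0,0],[0,0,0],0],[[0,0,0],[0,0,0],0],[[0,0,0],[0,0,0],0],[[0,0,0],[0,0,0],0],[[0,0,0],[0,0,0],0]]'>/dev/null;python3 st.py; python3 -m crank '[[[0,0,0],[0,0,-2],0],[[0,0,0],[0,0,-5],0],[[0,0,0],[0,0,-9],0],[[0,0,0],[0,0,-14],0],[[0,0,0],[0,-20,-14],0],[[0,0,0],[0,-20,-14],0],[[0,0,0],[0,-20,-14],0],[[0,0,0],[0,-20,-14],0]]'>/dev/null;python3 st.py
python3 - <<'E'
from h import *
t=capture("top");s=capture("side")
save(s,"c6.png",s=1.5)
P=cloud(t);m=(P[...,2]>.084)&(P[...,2]<.099)&(abs(P[...,0]-.485)<.07)&(abs(P[...,1]+.283)<.04)
q=P[m];q=q[q[:,2]>.088];print(len(q),[np.round(a,1) for a in cv2.minAreaRect(q[:,:2].astype(np.float32)*1000)],np.median(q[:,2]))
E
```

```text
23.57 [ 0.4862 -0.285   0.0625] yaw 7.0 tool f [-1.  -1.5 -4.8] Tz [ 0.38  0.58 -0.03] w 0.0156
24.57 [ 0.4861 -0.2849  0.0623] yaw 7.0 tool f [-1.  -0.  -0.7] Tz [ 0.06  0.13 -0.05] w 0.0841
25.57 [ 0.4613 -0.0823  0.2024] yaw 7.4 tool f [-0.5  0.5 -0.5] Tz [ 0.02  0.14 -0.02] w 0.087
153 [array([ 483.5, -282.3]), array([98.8, 16.8]), np.float64(7.1)] 0.09154377756193521
```

View pics/c6.png

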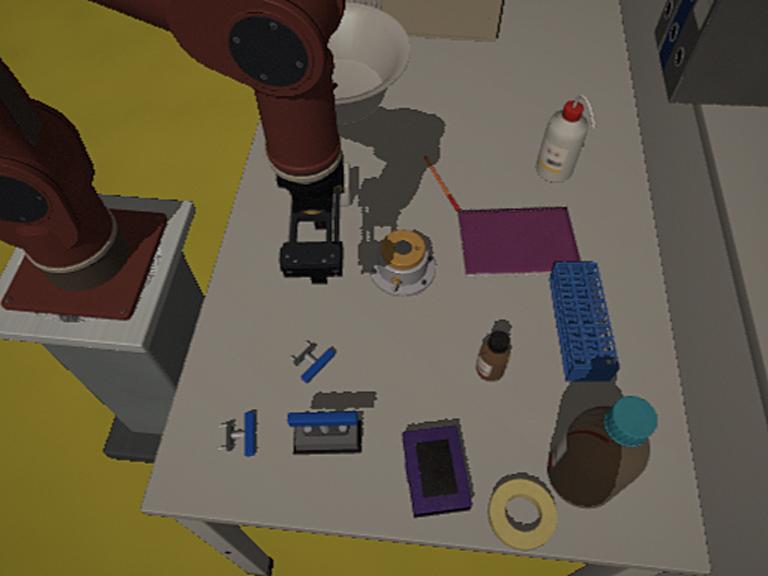

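The spanner stands seated at (325,420), with the same pose and height as at the start. The other things are unmoved, and the arm touches nothing.

```bash
python3 -m crank '[[[0,0,0],[0,0,0],0],[[0,0,0],[0,0,0],0]]'>/dev/null; python3 -c "
from workcell import *
print(sign_off())"
```

```text
the job is handed in; nothing more can be done
None
```

The job is handed in after about 26 s of the 72 s allowed: the ring is tight at its stop (0.81 N·m peak), the plate reads flush within about 0.5 mm in the depth image, and the spanner is back in its stand with nothing else moved.

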